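# Swing the saucepan handle in on the bar-cart warmer

## Task

On the warming plate, the tall saucepan's handle sticks out sideways over the pan beside it. Swing that handle round so that it points squarely out across the plate's raised rail, in line with the handles of the other two pans, turning the saucepan in its seat without lifting it out. Leave the milk pan and the skillet as they are.

Things in the scene. Friction and masses are not known exactly. Their poses are not given: they have to be found in the camera images.
- warmer_rail (a point): Middle of the polished rail's top (31 mm above the shelf) along one long edge of a fixed dark steel warming plate, 480 x 200 mm, 12 mm thick. y runs along the rail, x horizontally square across it, outward from the plate. Seats in the plate: rings 4 mm high, 55 mm inner radius, centred at x = -98 mm, y = -155, 0, 155 mm; a pan stands on the plate in each and can turn.
- saucepan_center (a point): Centre, half-way up, of the tallest pan: straight steel pot 110 mm wide, 95 mm tall, loose, 0.4-0.85 kg, in the seat y = 0 or -155. x points along its straight level handle: 16 mm wide, 10 thick, middle 35.5 mm above this point, from 55 to 178 mm off the pot's axis. At the start it points 65-88 degrees left (seen from above) of the rail's x; it swings freely above the other pans.
- milkpan_center (a point): Centre of the small flared steel milk pan with a pouring lip (118 mm rim diameter, 48 mm tall, bottom 24 mm below this point), loose, in whichever of the seats at y = 0 and -155 mm the saucepan does not use. Its x axis points along its handle (16 mm wide, end 153 mm from the axis, middle 12 mm above this point), which points over the rail.
- skillet_center (a point): Centre of the shallow steel skillet (136 mm rim diameter, 34 mm tall, bottom 17 mm below this point), loose, in the seat at y = +155 mm. Its x axis points along its handle (16 mm wide, end 163 mm from the axis, middle 8 mm above this point), which points over the rail.

How it is judged (in metres and radians):
At the end, for the whole second after the job is handed in: The saucepan's handle points over the rail, within 15 degrees of square to it; the saucepan stands upright, at rest, its centre within 15 mm of where it was; the milk pan and skillet are within 20 mm of where they were, their handles within 17 degrees of square to the rail (x of warmer_rail in the frame of saucepan_center above 0 m and angle between the x axis of saucepan_center and the x axis of warmer_rail, either way round below 0.26 rad and distance of saucepan_center from where it was at the start of the episode below 0.015 m and angle between saucepan_center's own z axis and vertical below 0.06 rad and linear speed of saucepan below 0.02 m/s and angular speed of saucepan below 0.1 rad/s and distance of each of milkpan_center, skillet_center from where it was at the start of the episode below 0.02 m and angle between the x axis of each of milkpan_center, skillet_center and the x axis of warmer_rail, either way round below 0.3 rad); the robot touches nothing.
It fails at once if the saucepan is lifted 20 mm or more off its seat, or tipped over 20 degrees (z of saucepan_center in the frame of warmer_rail above 0.0485 m or angle between saucepan_center's own z axis and vertical above 0.35 rad).
It fails at once if the milk pan or the skillet is shoved more than 30 mm or tipped over 20 degrees (distance of any of milkpan_center, skillet_center from where it was at the start of the episode above 0.03 m or angle between any of milkpan_center, skillet_center's own z axis and vertical above 0.35 rad).
It also fails if it takes over 35 s, if anything falls off the work surface, if the arm or the gripper's body presses on something with over 40 N, if the wrist force passes 120 N, or if a joint passes its speed limit or range.

## Robot

A 6-joint arm with a two-finger parallel gripper is mounted at the origin on the work surface. World frame = base frame: x ahead of the robot, y to its left, z up, the work surface at z = 0. Lengths are in mm, angles in rad, forces in N, time in s.
With the tool pointing down it reaches from about 350 to 975 mm from the base axis. Payload 7.1 kg.
Tool frame: the origin (TCP) lies between the finger pads; the fingertips stand 8 mm ahead of it and the grasp point (between the pads) lies 11 mm behind it (ctrl.tips_ahead is the distance from the TCP to the fingertips, in mm); y points along the fingers, z is the direction in which the jaws open and shut, and the axes are right-handed (so a half turn about y gives the same grasp; the last joint's range is limited). The gripper opens to 88 mm and grips with 3 to 60 N. Pads are 20 mm wide; open, the fingers measure 115 mm over their backs; the gripper's body (75 mm by 178 mm) begins 61 mm behind the grasp point.
Start: joints at [1.248, 0.423, 1.63, -0, 1.089, -0.019], TCP at [186.936, 596.372, 230.675] pointing down, gripper open.
Joint ranges: [-3, 3], [-0.9, 2.11], [0.09, 2.58], [-1.31, 4.45], [0.11, 2.69], [-2.54, 2.54]. Speed limits (rad/s): [2.39, 2.39, 3.01, 3.14, 3.14, 3.14].

## Interface

Orientations are given as a rotation vector (axis times angle).
In Python, from workcell import ctrl gives the robot as it stands.
- The arm moves only by the shell command python3 -m creep 'ROWS'. ROWS is JSON, a list of rows, each an object of numbers: "tx", "ty", "tz": the shift along the world's x, y, z in mm; "rx", "ry", "rz": the turn, a rotation vector about the world's x, y, z in rad; "fingers": the closure in counts, from 0 (fully open) to 255 (shut). A call has 1 to 10 rows; each row is the pose to reach, as a shift and turn from the pose commanded when the call began; what a row does not reach only later rows make up. A row lasts 1/8 s, in which the tool goes at most 62.5 mm and 10.7 degrees, less where a joint would pass 70% of its speed; a pose out of reach is approached as far as the arm can. A call with a gripper value outside its range is refused whole. The fingers move at their own pace and stop on an object; the grip force is fixed at half the most. Time passes only in rows, so rows that repeat a pose let the fingers close. It gives the time, the measured TCP pose, the force and the opening at its end, in the units of the state.
- ctrl.get_obs(): the state, without advancing time (a new reading comes with each control period).
- ctrl.get_image(name): name is "scene" or "side" or "wrist"; returns a dict with "pixels" (480x640x3 uint8, blue, green, red), "intrinsics" (3x3 intrinsics, pixels), "rvec" (rotation vector, rad) and "tvec" (3), from world to camera coordinates, as OpenCV has them. Camera axes: x right, y down, z forward; pixel columns grow to the right and rows downward; lengths in mm; the calibration is good to about 2 mm. The wrist camera is an equidistant fisheye: a pixel r from the principal point sees the ray r / f radians off the axis. A picture is of the moment at which its call begins. There is no depth.
- ctrl.close_job(): hands the job in, once; it reports no verdict.
The state is a dict: "t": time; "qpos": joint angles; "qvel": joint speeds; "joint_torque": joint torques, N m; "ee_pos": TCP position; "orientation": TCP orientation; "ft_force": force on the tool from outside, world axes, zero at the start; "moment": the same for the moment, N m; "width": finger opening in mm.
Only numpy, scipy, OpenCV 4.12 (cv2) and the standard library are available. Lean on these libraries where they do the work, as an engineer would, in place of code of your own. Each camera call takes 0.05 s, during which the arm holds its last target.

## Working session

There is one attempt and no reset: what is moved stays moved. The work goes in short steps, Python scripts to look and compute and a shell command to move; the robot and the scene stay as the last step left them, time stands still between calls to the robot, and variables do not carry over. Pictures are saved under pics/ and viewed, and the job is handed in when it is done.

```bash
mkdir -p pics; ls; python3 - <<'E'
from workcell import ctrl
import cv2
for n in("scene","side","wrist"):
    im=ctrl.get_image(n); cv2.imwrite(f"pics/{n}0.png",im["pixels"]); print(n,im["intrinsics"],im["rvec"],im["tvec"])
o=ctrl.get_obs();print(o)
E
```

```text
pics
scene [[501.81804066   0.         315.52731141]
 [  0.         501.81804066 237.62007548]
 [  0.           0.           1.        ]] [ 2.21554236  0.56884767 -0.25440336] [-488.08710211  -89.86174901  967.57690232]
side [[435.30214345   0.         319.26436723]
 [  0.         435.30214345 238.03074192]
 [  0.           0.           1.        ]] [ 2.27169311 -0.82694639  0.30173561] [-412.9705774   364.11042516  441.51726594]
wrist [[371.64829954   0.         324.2135119 ]
 [  0.         371.64829954 237.52170462]
 [  0.           0.           1.        ]] [-2.35406895 -1.72959517 -0.2260335 ] [-624.18949732  -31.59348843  390.35215264]
{'t': 0.15, 'qpos': array([ 1.24797199e+00,  4.23651246e-01,  1.63048877e+00,  1.19313229e-05,
        1.08858661e+00, -1.90118437e-02]), 'qvel': array([-0.0024264 , -0.00284986, -0.00226705,  0.00039127, -0.00041914,
        0.00034943]), 'joint_torque': array([ 1.44559563e-04, -5.44985068e+01, -2.73917967e+01,  6.44470914e-02,
        2.04629550e-02, -5.88572630e-05]), 'ee_pos': array([186.82526755, 595.99649322, 230.09912725]), 'orientation': array([-1.55872893,  0.23864893, -0.23832855]), 'ft_force': array([-0.53305759,  0.34441082, -1.50721895]), 'moment': array([ 0.05204485, -0.00029501,  0.01366014]), 'width': 87.5355953562723}
```

View pics/scene0.png

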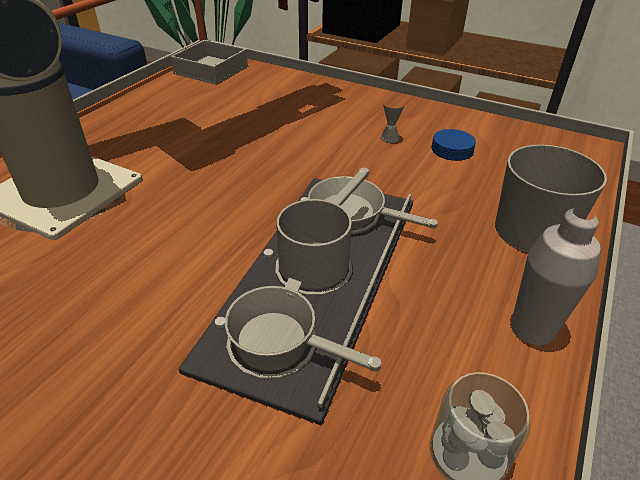

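View pics/side0.png

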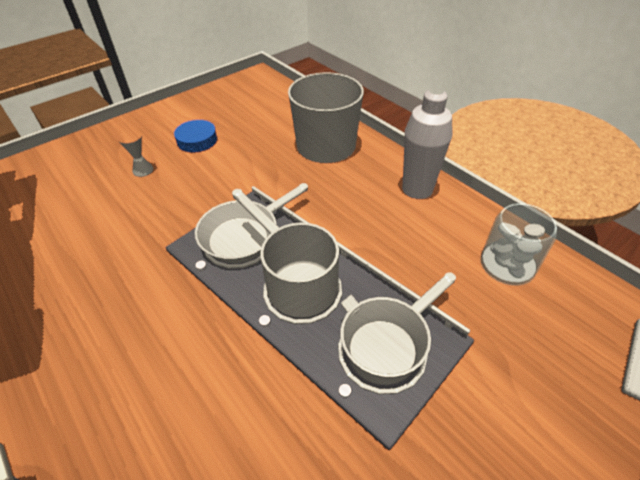

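View pics/wrist0.png

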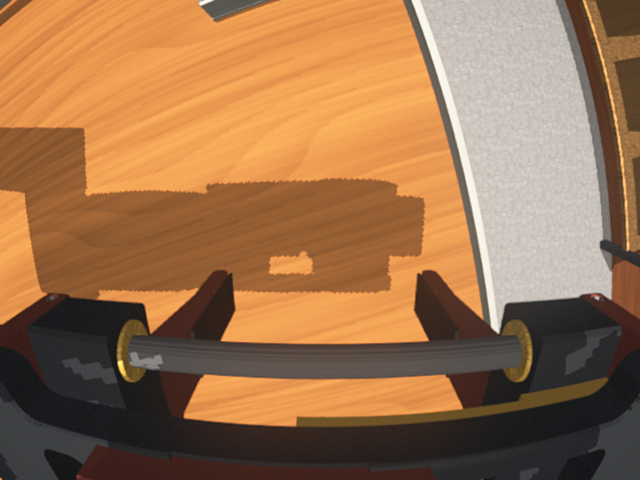

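The scene picture shows the milk pan near (270,335), the saucepan in the middle seat near (314,245) with its handle reaching to (365,172) over the skillet near (345,205). The rail runs from (408,196) to (321,406). The side view agrees. I'll enlarge both for pixel readings.

```bash
python3 - <<'E'
import cv2
a=cv2.imread("pics/scene0.png")[160:430,170:450]; cv2.imwrite("pics/sc1.png",cv2.resize(a[:150,80:],None,fx=4,fy=4,interpolation=cv2.INTER_CUBIC))
cv2.imwrite("pics/sc2.png",cv2.resize(a[110:],None,fx=2.8,fy=2.8,interpolation=cv2.INTER_CUBIC))
b=cv2.imread("pics/side0.png"); cv2.imwrite("pics/si1.png",cv2.resize(b[180:330,160:360],None,fx=4,fy=4,interpolation=cv2.INTER_CUBIC))
cv2.imwrite("pics/si2.png",cv2.resize(b[260:450,250:480],None,fx=3,fy=3,interpolation=cv2.INTER_CUBIC))
E
```

```text
(no output)
```

View pics/sc1.png

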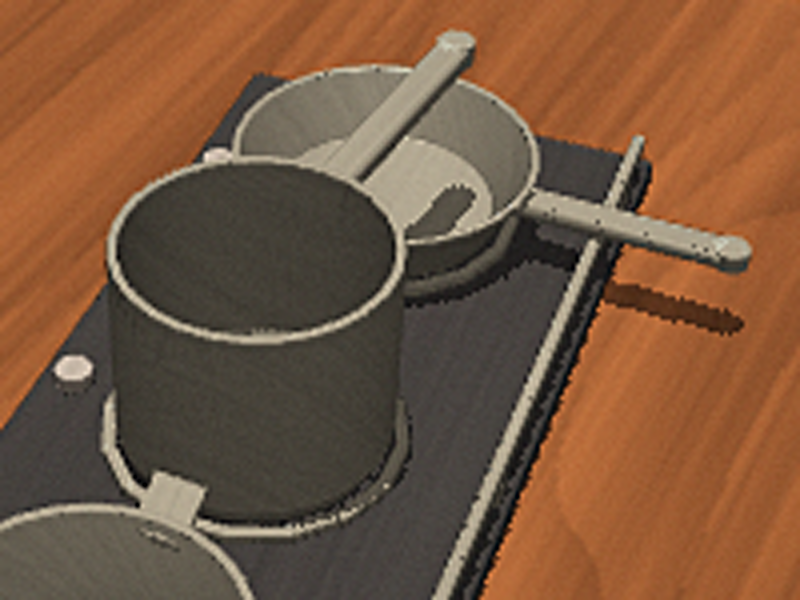

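View pics/sc2.png

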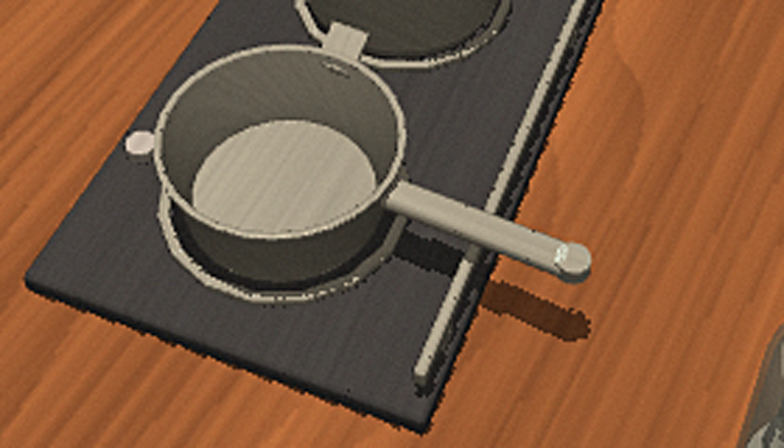

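View pics/si1.png

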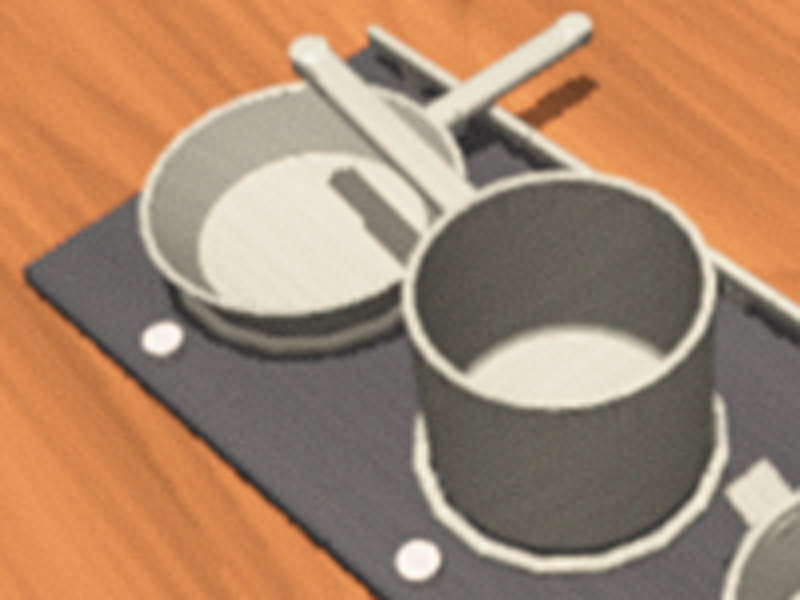

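View pics/si2.png

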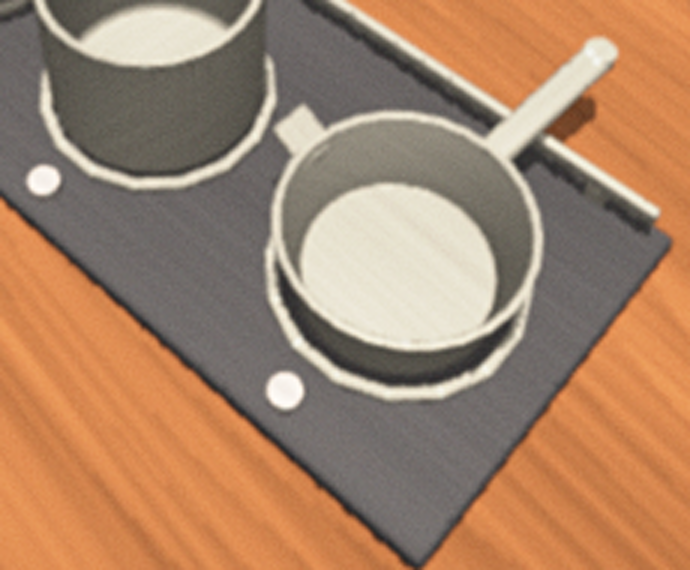

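```bash
cat > h.py <<'E'
import numpy as np, cv2, json, os
from workcell import ctrl
def cal(n):
    im=ctrl.get_image(n); R=cv2.Rodrigues(np.array(im["rvec"]))[0]; return np.array(im["intrinsics"]),R,np.array(im["tvec"]).ravel()
def ray(c,p):
    K,R,t=c; d=R.T@np.linalg.inv(K)@[p[0],p[1],1]; return -R.T@t,d/np.linalg.norm(d)
def atz(c,p,z):
    o,d=ray(c,p); return o+d*(z-o[2])/d[2]
def tri(rs):
    A=0;b=0
    for o,d in rs:
        M=np.eye(3)-np.outer(d,d); A=A+M; b=b+M@o
    return np.linalg.solve(A,b)
E
python3 - <<'E'
from h import *
S=cal("scene");D=cal("side")
P={"railfar":((409.5,195),(253,187),31),"railnear":((320,403.9),(468.3,330.7),31),"tip":((364.5,169.5),(237,192),97),"rim":((314.3,222.5),(300,252.5),107),
"milktip":((375,363),(450,277.5),50),"skiltip":((434,222),(304,186),38)}
Q={}
np.set_printoptions(precision=1,suppress=True)
for k,(a,b,z) in P.items():
    Q[k]=(atz(S,a,z)+atz(D,b,z))/2
    print(k,atz(S,a,z),atz(D,b,z),tri([ray(S,a),ray(D,b)]))
r=Q["railfar"]-Q["railnear"];m=(Q["railfar"]+Q["railnear"])/2
y=r/np.linalg.norm(r);x=np.array([y[1],-y[0],0])
print("len",np.linalg.norm(r),"x",x,"yaw",np.degrees(np.arctan2(x[1],x[0])))
for s in(-155,0,155):print("seat",m-98*x+s*y)
h=Q["tip"]-Q["rim"];print("handle yaw",np.degrees(np.arctan2(h[1],h[0])),np.linalg.norm(h[:2]))
E
```

```text
railfar [602.4 271.1  31. ] [601.  272.5  31. ] [601.7 273.9  29.4]
railnear [ 659.5 -179.1   31. ] [ 657.9 -177.7   31. ] [ 659.  -177.6   29. ]
tip [534.4 212.5  97. ] [537.6 209.   97. ] [536.4 206.6 100.2]
rim [535.2  33.1 107. ] [530.7  32.5 107. ] [533.   36.1 103.3]
milktip [ 697.2 -108.4   50. ] [ 697.5 -109.1   50. ] [ 697.3 -109.    50.5]
skiltip [668.5 207.8  38. ] [670.6 205.5  38. ] [669.2 203.7  40.5]
len 453.7917736999996 x [1.  0.1 0. ] yaw 7.2213741525667
seat [ 552.5 -119.4   31. ]
seat [533.   34.4  31. ]
seat [513.5 188.2  31. ]
handle yaw 89.03202229963597 177.96790562940495
```

```bash
cat >> h.py <<'E'
from scipy.spatial.transform import Rotation as Ro
E
python3 - <<'E'
from h import *
o=ctrl.get_obs();print(o["t"],o["ee_pos"]);R=Ro.from_rotvec(o["orientation"]).as_matrix();print(R.round(3))
z=R[:,2];print("z yaw",np.degrees(np.arctan2(z[1],z[0])))
c=np.array([533,34.4])
for a in (89,80,70,60,50,40,30,20,10,7.2,3):
    print(a,(c+142*np.array([np.cos(np.radians(a)),np.sin(np.radians(a))])).round(1))
E
```

```text
0.25 [186.86283467 596.14667728 230.31063802]
[[ 0.954 -0.     0.299]
 [-0.299 -0.001  0.954]
 [-0.    -1.    -0.001]]
z yaw 72.59281930053685
89 [535.5 176.4]
80 [557.7 174.2]
70 [581.6 167.8]
60 [604.  157.4]
50 [624.3 143.2]
40 [641.8 125.7]
30 [656.  105.4]
20 [666.4  83. ]
10 [672.8  59.1]
7.2 [673.9  52.2]
3 [674.8  41.8]
```

```bash
python3 -m creep '[{"tx":60,"ty":-60,"rz":-0.18},{"tx":100,"ty":-105,"rz":-0.36},{"tx":140,"ty":-150,"rz":-0.54},{"tx":180,"ty":-195,"rz":-0.72},{"tx":215,"ty":-240,"rz":-0.9},{"tx":250,"ty":-285,"rz":-1.08},{"tx":285,"ty":-330,"rz":-1.285},{"tx":320,"ty":-375,"rz":-1.285},{"tx":348,"ty":-420,"rz":-1.285},{"tx":348,"ty":-420,"rz":-1.285}]'
python3 - <<'E'
from h import *
o=ctrl.get_obs();print(o["t"],o["ee_pos"],o["ft_force"]);z=Ro.from_rotvec(o["orientation"]).as_matrix()[:,2];print("z yaw",np.degrees(np.arctan2(z[1],z[0])))
for n in("scene","wrist"): cv2.imwrite(f"pics/{n}1.png",ctrl.get_image(n)["pixels"])
E
```

```text
0.25 [186.86283467 596.14667728 230.31063802] [ 0.45299304  0.84392038 -0.14795599]
z yaw 72.59281930053685schema error: expected keys tx, ty, tz, rx, ry, rz, fingers
```

View pics/wrist1.png

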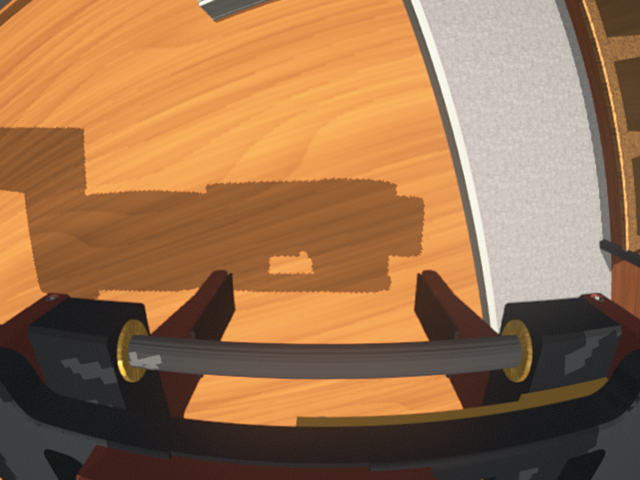

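View pics/scene1.png

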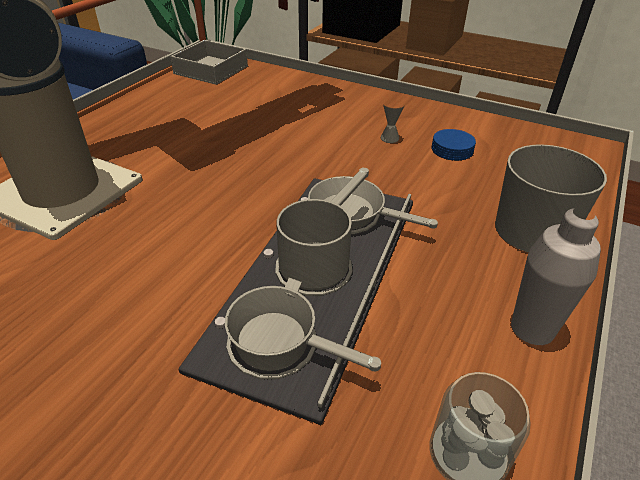

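The call was refused because every row needs all seven keys; nothing in the pictures has moved. I'll send it again with full rows.

```bash
python3 -m creep '[{"tx":40,"ty":-45,"tz":0,"rx":0,"ry":0,"rz":-0.18,"fingers":0},{"tx":80,"ty":-90,"tz":0,"rx":0,"ry":0,"rz":-0.36,"fingers":0},{"tx":120,"ty":-135,"tz":0,"rx":0,"ry":0,"rz":-0.54,"fingers":0},{"tx":160,"ty":-185,"tz":0,"rx":0,"ry":0,"rz":-0.72,"fingers":0},{"tx":200,"ty":-235,"tz":0,"rx":0,"ry":0,"rz":-0.9,"fingers":0},{"tx":240,"ty":-280,"tz":0,"rx":0,"ry":0,"rz":-1.08,"fingers":0},{"tx":280,"ty":-330,"tz":0,"rx":0,"ry":0,"rz":-1.2,"fingers":0},{"tx":315,"ty":-375,"tz":0,"rx":0,"ry":0,"rz":-1.285,"fingers":0},{"tx":348,"ty":-420,"tz":0,"rx":0,"ry":0,"rz":-1.285,"fingers":0},{"tx":348,"ty":-420,"tz":0,"rx":0,"ry":0,"rz":-1.285,"fingers":0}]'
python3 - <<'E'
from h import *
o=ctrl.get_obs();print(o["t"],o["ee_pos"],o["ft_force"]);z=Ro.from_rotvec(o["orientation"]).as_matrix()[:,2];print("z yaw",np.degrees(np.arctan2(z[1],z[0])))
for n in("scene","wrist"): cv2.imwrite(f"pics/{n}2.png",ctrl.get_image(n)["pixels"])
E
```

```text
t: 1.6
ee_pos: [536.8, 173.6, 230.7]
orientation: [-1.198, 1.225, -1.226]
ft_force: [-0.6, 0.3, 0.6]
width: 87.7
1.6 [536.84554591 173.59654548 230.72856521] [-0.64949179  0.33570731  0.59082486]
z yaw -1.3021908540784861
```

View pics/wrist2.png

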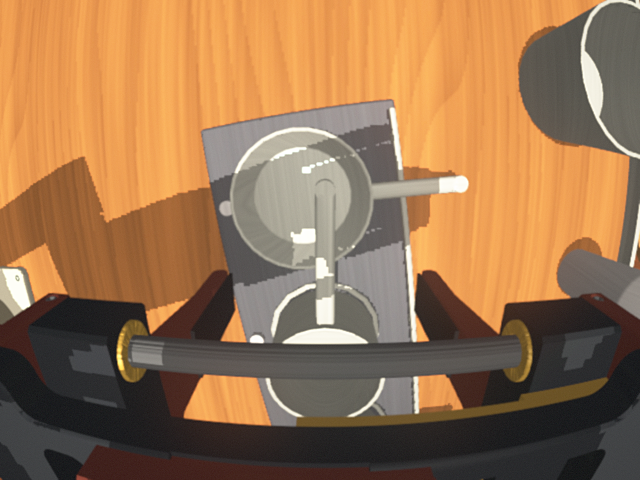

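View pics/scene2.png

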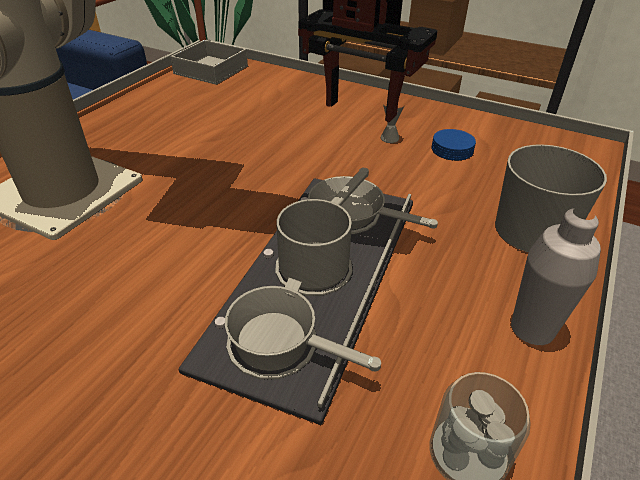

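The wrist picture shows the saucepan handle, columns 316–334, running vertically midway between the fingertips at columns 225 and 425. The gripper is centred over it, so I'll descend and then half-close to make a loose cage.

```bash
python3 -m creep '[{"tx":0,"ty":3,"tz":-40,"rx":0,"ry":0,"rz":0,"fingers":0},{"tx":0,"ty":3,"tz":-80,"rx":0,"ry":0,"rz":0,"fingers":0},{"tx":0,"ty":3,"tz":-120,"rx":0,"ry":0,"rz":0,"fingers":0},{"tx":0,"ty":3,"tz":-146,"rx":0,"ry":0,"rz":0,"fingers":0},{"tx":0,"ty":3,"tz":-146,"rx":0,"ry":0,"rz":0,"fingers":0},{"tx":0,"ty":3,"tz":-146,"rx":0,"ry":0,"rz":0,"fingers":170},{"tx":0,"ty":3,"tz":-146,"rx":0,"ry":0,"rz":0,"fingers":170},{"tx":0,"ty":3,"tz":-146,"rx":0,"ry":0,"rz":0,"fingers":170},{"tx":0,"ty":3,"tz":-146,"rx":0,"ry":0,"rz":0,"fingers":170}]'
python3 - <<'E'
from h import *
for n in("side","wrist"): cv2.imwrite(f"pics/{n}3.png",ctrl.get_image(n)["pixels"])
E
```

```text
t: 2.82
ee_pos: [535.2, 179.4, 85.3]
orientation: [-1.2, 1.222, -1.223]
ft_force: [-1.2, 0.9, -0.2]
width: 51.6
```

View pics/wrist3.png

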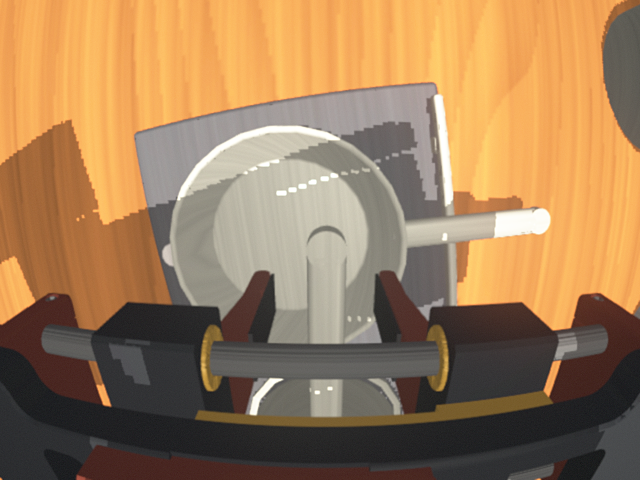

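View pics/side3.png

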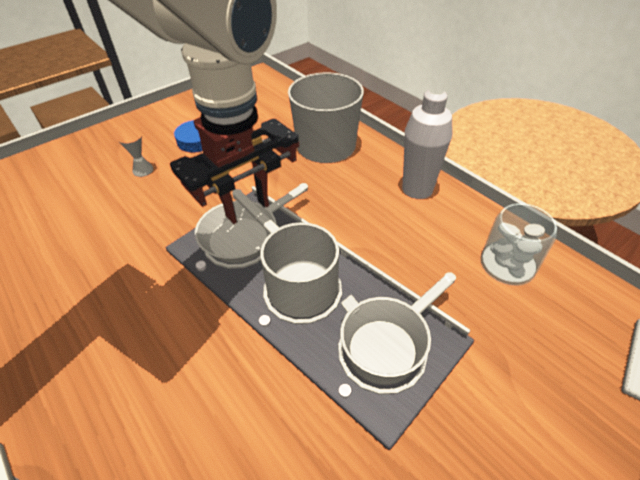

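The cage is round the handle, at columns 307–347 between the fingers at 265 and 385, and it is still closing. Next I'll work out the arc.

```bash
python3 - <<'E'
import numpy as np
c=np.array([533,34.4]);r=145
p=lambda a:c+r*np.array([np.cos(np.radians(a)),np.sin(np.radians(a))])
for a0,L in((89.2,range(4,41,4)),(49.2,range(4,43,4))):
    for d in list(L)+[42]: print(d,(p(a0-d)-p(a0)).round(0),round(-np.radians(d),3))
E
```

```text
4 [10. -0.] -0.07
8 [20. -2.] -0.14
12 [30. -4.] -0.209
16 [40. -6.] -0.279
20 [49. -9.] -0.349
24 [ 59. -13.] -0.419
28 [ 68. -18.] -0.489
32 [ 77. -23.] -0.559
36 [ 85. -29.] -0.628
40 [ 93. -35.] -0.698
42 [ 96. -39.] -0.733
4 [ 7. -7.] -0.07
8 [ 14. -14.] -0.14
12 [ 21. -22.] -0.209
16 [ 27. -30.] -0.279
20 [ 32. -39.] -0.349
24 [ 36. -48.] -0.419
28 [ 40. -57.] -0.489
32 [ 44. -67.] -0.559
36 [ 46. -77.] -0.628
40 [ 48. -87.] -0.698
42 [ 49. -92.] -0.733
```

```bash
python3 -m creep '[{"tx":0,"ty":0,"tz":0,"rx":0,"ry":0,"rz":0,"fingers":170},{"tx":10,"ty":0,"tz":0,"rx":0,"ry":0,"rz":-0.07,"fingers":170},{"tx":20,"ty":-2,"tz":0,"rx":0,"ry":0,"rz":-0.14,"fingers":170},{"tx":30,"ty":-4,"tz":0,"rx":0,"ry":0,"rz":-0.21,"fingers":170},{"tx":40,"ty":-6,"tz":0,"rx":0,"ry":0,"rz":-0.28,"fingers":170},{"tx":49,"ty":-9,"tz":0,"rx":0,"ry":0,"rz":-0.35,"fingers":170},{"tx":59,"ty":-13,"tz":0,"rx":0,"ry":0,"rz":-0.42,"fingers":170},{"tx":68,"ty":-18,"tz":0,"rx":0,"ry":0,"rz":-0.49,"fingers":170},{"tx":77,"ty":-23,"tz":0,"rx":0,"ry":0,"rz":-0.56,"fingers":170}]'
python3 - <<'E'
from h import *
for n in("scene","side","wrist"): cv2.imwrite(f"pics/{n}4.png",ctrl.get_image(n)["pixels"])
E
```

```text
t: 4.05
ee_pos: [612.0, 156.3, 84.5]
orientation: [-0.877, 1.623, -1.622]
ft_force: [-0.4, -0.2, 1.0]
width: 29.5
```

View pics/wrist4.png

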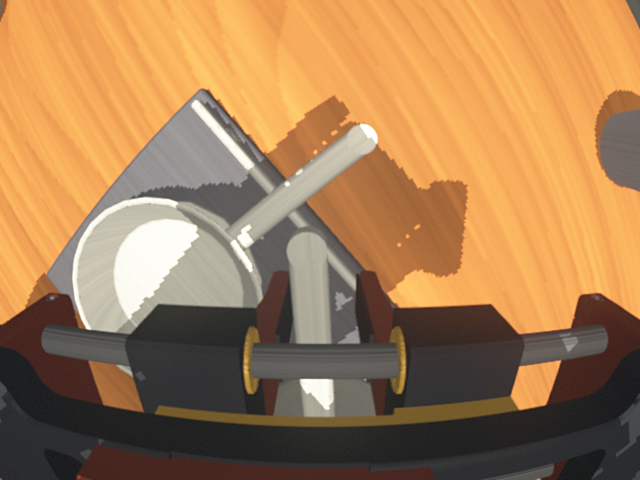

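View pics/side4.png

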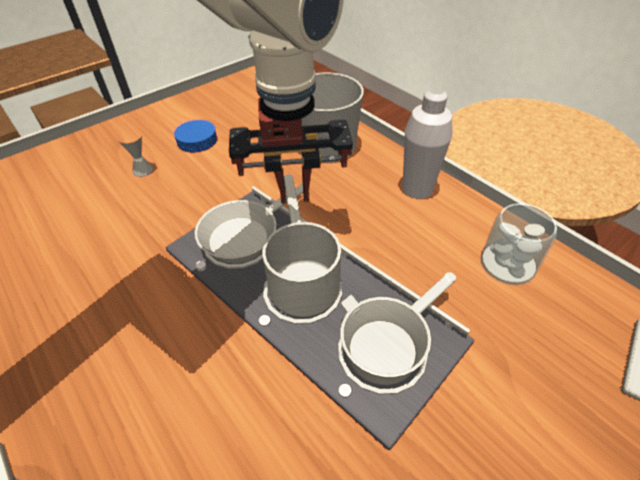

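The handle is following, pushed by the left finger, and lies at about 60°. The other pans haven't moved. I'll continue the arc.

```bash
python3 - <<'E'
import numpy as np
c=np.array([533,34.4]);r=145
p=lambda a:c+r*np.array([np.cos(np.radians(a)),np.sin(np.radians(a))])
for d in (5,10,15,20,25,30,35,40,45,49,52.5): print(d,(p(57.2-d)-[611.9,156.4]).round(0),round(-np.radians(d),3))
E
```

```text
5 [10. -7.] -0.087
10 [ 20. -16.] -0.175
15 [ 29. -25.] -0.262
20 [ 37. -34.] -0.349
25 [ 44. -45.] -0.436
30 [ 50. -56.] -0.524
35 [ 55. -67.] -0.611
40 [ 60. -79.] -0.698
45 [ 63. -91.] -0.785
49 [  65. -101.] -0.855
52.5 [  66. -110.] -0.916
```

```bash
python3 -m creep '[{"tx":10,"ty":-7,"tz":0,"rx":0,"ry":0,"rz":-0.087,"fingers":170},{"tx":20,"ty":-16,"tz":0,"rx":0,"ry":0,"rz":-0.175,"fingers":170},{"tx":29,"ty":-25,"tz":0,"rx":0,"ry":0,"rz":-0.262,"fingers":170},{"tx":37,"ty":-34,"tz":0,"rx":0,"ry":0,"rz":-0.349,"fingers":170},{"tx":44,"ty":-45,"tz":0,"rx":0,"ry":0,"rz":-0.436,"fingers":170},{"tx":50,"ty":-56,"tz":0,"rx":0,"ry":0,"rz":-0.524,"fingers":170},{"tx":55,"ty":-67,"tz":0,"rx":0,"ry":0,"rz":-0.611,"fingers":170},{"tx":60,"ty":-79,"tz":0,"rx":0,"ry":0,"rz":-0.698,"fingers":170},{"tx":63,"ty":-91,"tz":0,"rx":0,"ry":0,"rz":-0.785,"fingers":170},{"tx":65,"ty":-101,"tz":0,"rx":0,"ry":0,"rz":-0.855,"fingers":170}]'
python3 -m creep '[{"tx":1,"ty":-5,"tz":0,"rx":0,"ry":0,"rz":-0.03,"fingers":170},{"tx":1,"ty":-9,"tz":0,"rx":0,"ry":0,"rz":-0.06,"fingers":170},{"tx":1,"ty":-9,"tz":0,"rx":0,"ry":0,"rz":-0.06,"fingers":170},{"tx":1,"ty":-9,"tz":0,"rx":0,"ry":0,"rz":-0.06,"fingers":170}]'
python3 - <<'E'
from h import *
for n in("scene","side","wrist"): cv2.imwrite(f"pics/{n}5.png",ctrl.get_image(n)["pixels"])
E
```

```text
t: 5.45
ee_pos: [676.5, 55.4, 84.5]
orientation: [-0.148, 2.151, -2.15]
ft_force: [-1.2, 1.9, 0.6]
width: 29.3
t: 5.95
ee_pos: [677.8, 46.6, 84.7]
orientation: [-0.086, 2.181, -2.181]
ft_force: [0.6, 0.6, -0.6]
width: 29.3
```

View pics/wrist5.png

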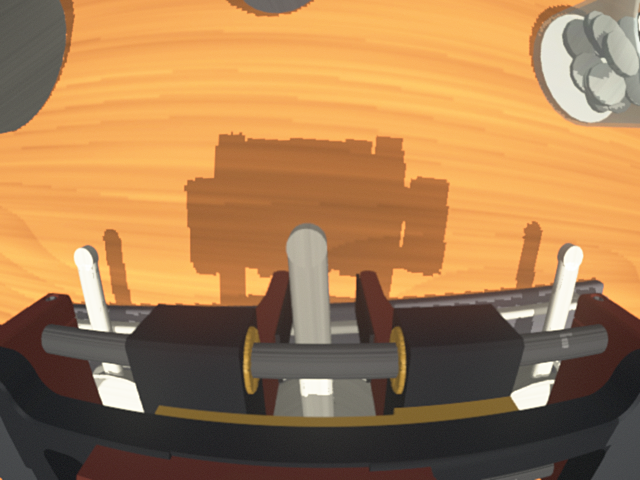

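View pics/side5.png

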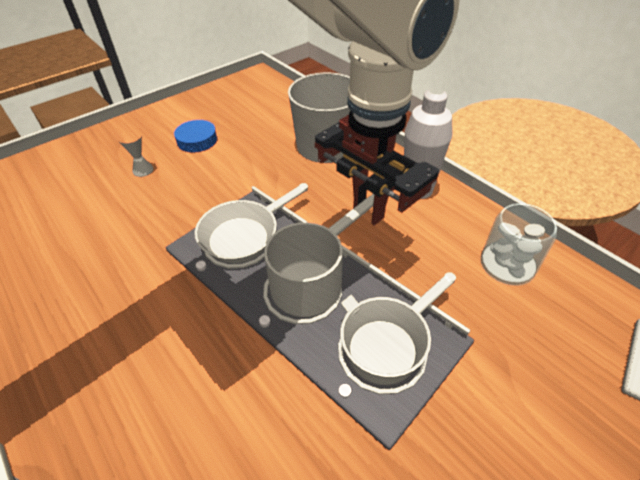

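View pics/scene5.png

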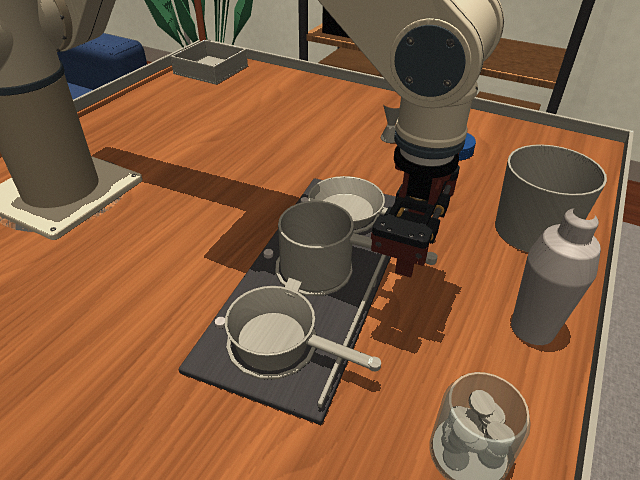

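The handle now points out over the rail between the other two, with the wrist view putting its tip at (306,240). I'll open the fingers, rise and measure.

```bash
python3 -m creep '[{"tx":0,"ty":0,"tz":0,"rx":0,"ry":0,"rz":0,"fingers":60},{"tx":0,"ty":0,"tz":0,"rx":0,"ry":0,"rz":0,"fingers":60},{"tx":0,"ty":0,"tz":0,"rx":0,"ry":0,"rz":0,"fingers":60},{"tx":0,"ty":0,"tz":20,"rx":0,"ry":0,"rz":0,"fingers":60},{"tx":0,"ty":0,"tz":60,"rx":0,"ry":0,"rz":0,"fingers":60},{"tx":0,"ty":0,"tz":110,"rx":0,"ry":0,"rz":0,"fingers":60},{"tx":0,"ty":0,"tz":160,"rx":0,"ry":0,"rz":0,"fingers":60},{"tx":0,"ty":0,"tz":200,"rx":0,"ry":0,"rz":0,"fingers":60},{"tx":0,"ty":0,"tz":200,"rx":0,"ry":0,"rz":0,"fingers":60}]'
python3 - <<'E'
from h import *
for n,(x,y,f) in {"scene":(250,160,4),"side":(220,180,4)}.items():
    i=ctrl.get_image(n)["pixels"];cv2.imwrite(f"pics/{n}6.png",i); cv2.imwrite(f"pics/{n}6c.png",cv2.resize(i[y:y+150,x:x+200],None,fx=f,fy=f,interpolation=cv2.INTER_CUBIC))
E
```

```text
t: 7.22
ee_pos: [680.1, 46.5, 290.7]
orientation: [-0.075, 2.177, -2.177]
ft_force: [-0.3, 0.2, -0.4]
width: 67.3
```

View pics/scene6c.png

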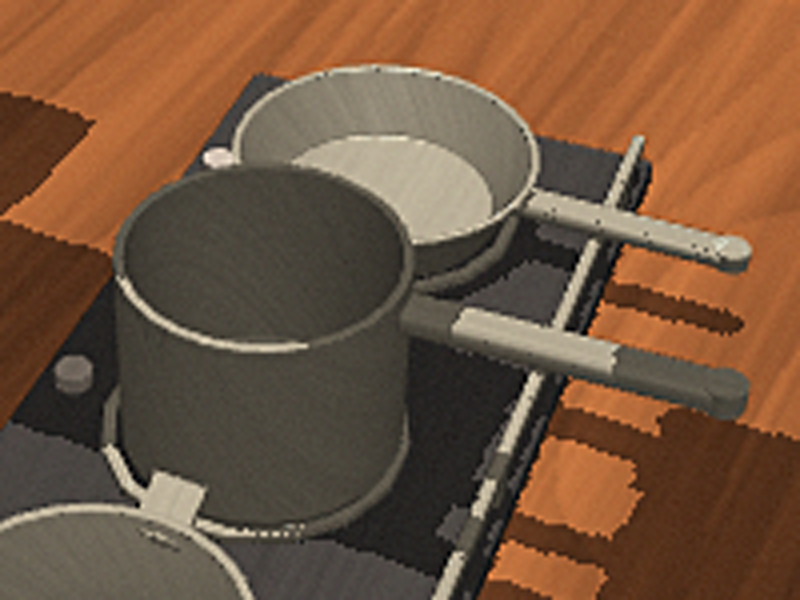

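View pics/side6c.png

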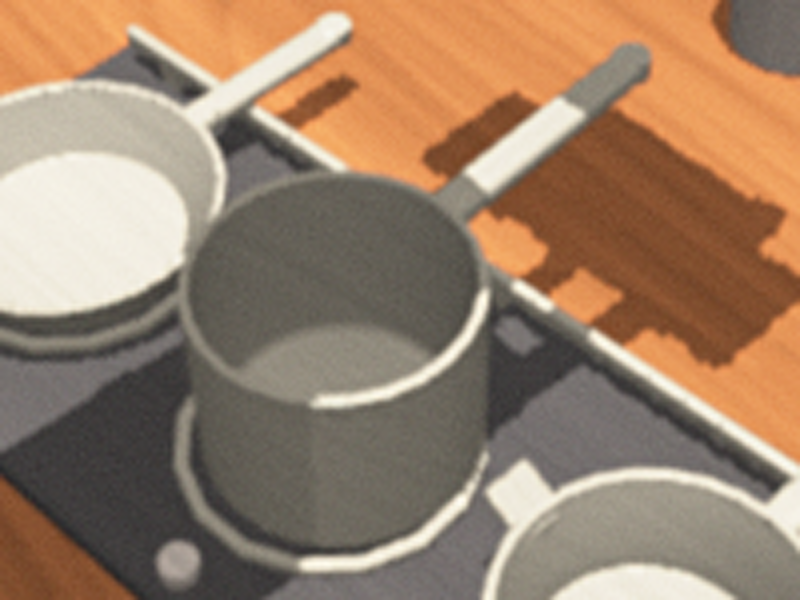

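View pics/side6.png

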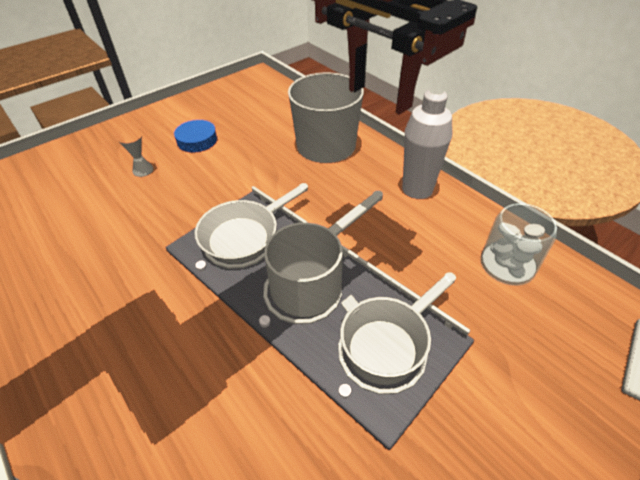

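```bash
python3 - <<'E'
from h import *
np.set_printoptions(precision=1,suppress=True)
S=cal("scene");D=cal("side")
r=[atz(S,(316,224.25),107),atz(D,(304,252.75),107)];t=[atz(S,(434,256),97),atz(D,(378.5,193.8),97)]
r0=[atz(S,(314.3,222.5),107),atz(D,(300,252.5),107)]
print(r,t)
for i in (0,1):
    h=t[i]-r[i];print("moved",r[i]-r0[i],"yaw",np.degrees(np.arctan2(h[1],h[0])),np.linalg.norm(h[:2]))
a=cv2.imread("pics/side0.png");b=cv2.imread("pics/side6.png")
E
```

```text
[array([539.2,  30.8, 107. ]), array([534.7,  28.5, 107. ])] [array([708.1,  59.4,  97. ]), array([708.5,  56.1,  97. ])]
moved [ 4.1 -2.4 -0. ] yaw 9.63173626967439 171.31062717931985
moved [ 3.9 -4.   0. ] yaw 9.009949766781057 176.0254244819724
```

The handle is about 2° off square and the centre has moved about 5 mm, both inside the limits. Before handing in, I'll check that everything is at rest and that the other pans haven't moved.

```bash
python3 -m creep '[{"tx":0,"ty":0,"tz":20,"rx":0,"ry":0,"rz":0,"fingers":60},{"tx":0,"ty":0,"tz":20,"rx":0,"ry":0,"rz":0,"fingers":60},{"tx":0,"ty":0,"tz":20,"rx":0,"ry":0,"rz":0,"fingers":60},{"tx":0,"ty":0,"tz":20,"rx":0,"ry":0,"rz":0,"fingers":60}]'
python3 - <<'E'
from h import *
for n,boxes in {"scene":{"pot":(270,185,450,300),"milk":(220,275,385,385),"skil":(355,175,440,232)},"side":{"pot":(255,185,385,325),"milk":(335,265,460,390),"skil":(190,180,255,270)}}.items():
    i=ctrl.get_image(n)["pixels"]; o=cv2.imread(f"pics/{n}0.png");m=cv2.imread(f"pics/{n}6.png")
    for k,(a,b,c,d) in boxes.items():
        g=lambda q:cv2.Canny(cv2.cvtColor(q[b:d,a:c],cv2.COLOR_BGR2GRAY),60,150).astype(np.float32)
        print(n,k,"vs last",cv2.phaseCorrelate(g(m),g(i)),"vs start",cv2.phaseCorrelate(g(o),g(i)) if k!="pot" else "")
    cv2.imwrite(f"pics/{n}7.png",i)
E
```

```text
t: 7.92
ee_pos: [677.7, 46.4, 304.2]
orientation: [-0.086, 2.182, -2.182]
ft_force: [0.7, -0.7, -0.3]
width: 67.1
scene pot vs last ((-0.015203224865658171, -0.0213147817345245), 0.9146303539805942) vs start 
scene milk vs last ((-0.019905783948146905, -0.006170777924637605), 0.9527249753475189) vs start ((-0.05448833876532433, -0.03810513190541798), 0.8615516517780445)
scene skil vs last ((-0.08146582013002757, 0.011607757214594727), 0.8010588460498386) vs start ((-0.005018355854424783, 0.07551509413886848), 0.7900147120157878)
side pot vs last ((0.5845693220375239, -0.11994929312209024), 0.9222597283590969) vs start 
side milk vs last ((0.515145090994686, 0.5204630740933709), 0.8934469682006836) vs start ((0.49523493673491714, 0.49280672161619776), 0.7261159680175782)
side skil vs last ((-0.10535866704400831, -0.05740561981455272), 0.9123291236382943) vs start ((-0.0446881479844663, -0.009404573076679412), 0.6123462835947673)
```

View pics/scene7.png

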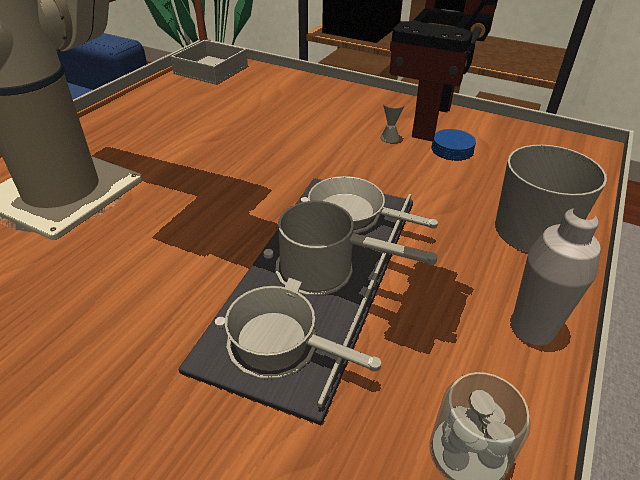

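The three handles are parallel over the rail, with tips at (434,222), (434,257) and (377,362). Everything is still and the gripper is well clear, so I'm handing in.

```bash
python3 -c "
from workcell import ctrl
print(ctrl.close_job())"
```

```text
the job is handed in; nothing more can be done
None
```

I swung the saucepan's handle about 80° round with a loose finger cage, so it now points out over the rail in line with the other two. I then opened the fingers, lifted clear and handed the job in; the last reading was at 7.9 s of the 35 s.

**Saucepan:** in the last checks the handle was about 2° off square to the rail (limit 15°). The pan's centre had shifted about 5 mm (limit 15 mm), and it looked upright. I didn't measure its tilt, so I can't rule out that one edge sits slightly on the 4 mm seat ring.

**Milk pan and skillet:** neither had moved, with image shifts of under 1 pixel from the start.

**Checks that disagreed:**
- **Camera readings:** the two cameras put the saucepan's rim centre about 5 mm apart, both before and after the turn. They agreed to within about 2 mm on how far it moved.
- **Rest check:** between the last two pictures the side camera showed about 0.5 pixel of apparent shift. The scene camera showed under 0.1, so I took the pans to be at rest.

The first move command was refused because its rows were incomplete; nothing moved before I sent it again.

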